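Feel out the sticky spot on a plate shuttle

TASK

One spot somewhere along this plate shuttle's slide has gone sticky with dried crust, and nothing shows it. By its blue handle, stroke the carriage through its full travel, first until it presses lightly on the green buffer and then back until it presses lightly on the orange one, without ramming either; feel where it catches and drags, then bring the carriage back, leave it standing in the middle of the sticky spot for the service technician, and let go. Leave everything else on the bench as it stands.

Things in the scene. Friction and masses are not known exactly. Their poses are not given: they have to be found in the camera images.
- rail: the shuttle's fixed aluminium base, 120 x 450 x 10 mm, with two steel rods and a dark end block (50 x 30 x 34 mm, on top of the base) at each end; origin = centre of its underside. Its y axis is the direction of travel, from the green end (-y) to the orange end (+y); its -x side is the side of the handle and faces the robot
- buffer_green: round green spring buffer, 12 mm across, lying along the rail's y axis in the end block with the green top plate; origin = centre of the face that the carriage meets, 35 mm above the bench. The face looks to +y of the rail. It pushes back with 2 N at first touch and 1 N more for each mm, to 10 N at its full 8 mm stroke, where it is solid
- buffer_orange: round orange spring buffer, 12 mm across, lying along the rail's y axis in the end block with the orange top plate; origin = centre of the face that the carriage meets, 35 mm above the bench. The face looks to -y of the rail. It pushes back with 2 N at first touch and 1 N more for each mm, to 10 N at its full 8 mm stroke, where it is solid
- tip_rack: bystander, to be left alone: teal box with a pink top full of pale tips, 82 x 122 x 74 mm; origin = centre of its underside
- deep_plate: bystander, to be left alone: tall pale deep-well plate, 86 x 128 x 45 mm; origin = centre of its underside
- trough: bystander, to be left alone: pale open reagent trough, 86 x 128 x 44 mm; origin = centre of its underside
- bottle: bystander, to be left alone: white bottle with blue cap, 66 mm across, 160 mm high; origin = centre of its underside
- tube_rack: bystander, to be left alone: black rack of yellow- and white-capped tubes, 90 x 130 x 52 mm; origin = centre of its underside
- screwdriver: bystander, to be left alone: red-handled screwdriver lying across at the orange end of the shuttle; origin = middle of its length, on its underside
- jar: bystander, to be left alone: small white grease jar with black cap, 44 mm across, 40 mm high; origin = centre of its underside
- handle (a point): point on the centre line of the carriage's upright blue handle post, 88 mm above the bench, 20 mm below the post's top. The post is 16 mm wide along the rail's y, 24 mm along its x, and stands free from 42 to 108 mm above the bench. The carriage slab's edge is 18 mm behind the post. Axes as the rail's
- carriage_mid (a point): middle of the carriage, on its underside, 28 mm above the bench, 105 mm along the rail's +x from the handle. Black slab 150 x 100 (along y) x 14 mm with a pale well plate clipped on it, up to 58 mm above the bench. Axes as the rail's
- carriage (a joint): travel of the carriage along the rail's +y in m: 0 where it just touches the green buffer, 0.240 where it just touches the orange one. It drags with about 1.5 N (plus 4 N per m/s) and stays where it is left. The middle of the sticky spot (see the strip) lies somewhere between 0.035 and 0.155; left there, the carriage settles by up to 4 mm into a catch, within 11 mm of the middle, and stays
- strip: steel guide strip, 30 x 370 x 3 mm, on the base under the carriage; origin = centre of its underside. The unseen sticky spot, a 33 mm long patch of hard crust, is on it. A sprung ball under the carriage's middle climbs onto it: the drag jumps to 8 to 12 N some 16 mm before the patch's middle, then catches (0 to 7 N) each 7.5 mm and is free 16 mm past it, the same both ways, fast or slow

How it is judged:
By the outcome, as a careful person would: the job done as asked, in the order asked, and still so for the second after the job is handed in, with the robot touching nothing.
It also fails if it takes over 59 s, if anything falls off the work surface, if the arm or the gripper's body presses on something with over 40 N, if the wrist force passes 120 N, or if a joint passes its speed limit or range.

ROBOT

A 6-joint arm with a two-finger parallel gripper is mounted at the origin on the work surface. World frame = base frame: x ahead of the robot, y to its left, z up, the work surface at z = 0. Lengths are in mm, angles in rad, forces in N, time in s.
With the tool pointing down it reaches from about 325 to 850 mm from the base axis. Payload 15.5 kg.
Tool frame: the origin (TCP) lies at the very end of the fingers, on their centre line; the grasp point (between the pads) lies 19 mm behind it; z points along the fingers, y is the direction in which the jaws open and shut (so a half turn about z gives the same grasp; the last joint's range is limited). The gripper opens to 91 mm and grips with 3 to 60 N. Pads are 32 mm wide; open, the fingers measure 118 mm over their backs; the gripper's body (76 mm by 178 mm) begins 60 mm behind the grasp point.
Start: joints at [-1.198, 0.494, 1.345, -0, 1.302, -0.096], TCP at [281.829, -557.852, 213.915] pointing down, gripper open.
Joint ranges: [-2.91, 2.91], [-0.82, 2.16], [0.22, 2.67], [-1.22, 4.37], [0.12, 2.79], [-3.08, 3.08]. Speed limits (rad/s): [1.89, 1.89, 2.57, 3.01, 3.01, 3.01].

INTERFACE

Orientations are given as a unit quaternion [x, y, z, w].
In Python, from station import manip, snapshot, camera_info, hand_in, spotter gives the robot as it stands.
- The arm moves only by the tool carry_out, never from a script. Its argument "deltas" is one flat list of numbers, 4 for each row, row after row: the shift along the tool's x, y, z in mm, then the turn about the tool's z in rad. A call has 1 to 5 rows; each row is the pose to reach, as a shift and turn from the pose measured when the call began, along the tool's axes at that moment; what a row does not reach only later rows make up. A row lasts 1/10 s, in which the tool goes at most 50 mm and 8.59 degrees, less where a joint would pass 70% of its speed; a pose out of reach is approached as far as the arm can. A call with a gripper value outside its range is refused whole. "gripper" is the opening in per cent of the stroke, from 0 (shut) to 100 (fully open), set as the call begins (left out, the last holds). The fingers move at their own pace and stop on an object; "newtons" is the grip in N (left out, the last holds). Time passes only in rows, so rows that repeat a pose let the fingers close. It gives the time, the measured TCP pose, the force and the opening at its end, in the units of the state.
- manip.get_state(): the state, without advancing time (a new reading comes with each control period).
- snapshot(name): name is "side" or "top" or "wrist"; returns the picture (400x640x3 uint8, red, green, blue); there is no depth.
- camera_info(name): a dict with "mtx" (3x3 intrinsics, pixels), "T" (4x4, takes a point from camera to world coordinates); the wrist camera has in their place "mount" (4x4, takes a point from camera to tool coordinates, whose origin is the TCP and whose axes are the flange's). Camera axes: x right, y down, z forward; pixel columns grow to the right and rows downward; lengths in mm; the calibration is good to about 2 mm. A picture is of the moment at which its call begins: read the wrist's pose just before it. camera_info takes no time and is no camera call.
- hand_in(): hands the job in, once; it reports no verdict.
Trained networks look in the newest picture that a camera, given by its name, has taken for a name from the list of things; names that differ only in an ending like _2 or _b are one class to them, and where a whole thing is asked for, a point or a joint stands for the part that bears it (a point fixed in the world has none). Each returns a list of dicts, best first, with "p" (0 to 1); they miss things now and then, are a little off and sometimes report something else, mostly with a low value. They report only what shows in the picture. A call takes as long as a camera call.
- spotter.look_for(camera, thing): "box" ([left, top, right, bottom] in pixels, round what is visible of it).
- spotter.spot_point(camera, thing): "at" ([column, row] in pixels: a listed point, or the origin of a listed thing).
The state is a dict: "time": time; "joint_pos": joint angles; "dq": joint speeds; "joint_torque": joint torques, N m; "tool_pos": TCP position; "orientation": TCP orientation; "ft_force": force on the tool from outside, world axes, zero at the start; "moment": the same for the moment, N m; "grip_width": finger opening in mm.
Only numpy, scipy, OpenCV 4.12 (cv2) and the standard library are available. Lean on these libraries where they do the work, as an engineer would, in place of code of your own. Each camera call takes 0.05 s, during which the arm holds its last target. There are 200 camera calls.

## Working session

There is one attempt and no reset: what is moved stays moved. The work goes in short steps, Python scripts to look and compute and a tool call to move; the robot and the scene stay as the last step left them, time stands still between calls to the robot, and variables do not carry over. Pictures are saved under pics/ and viewed, about 8 in all and at most 12, crops included, and the job is handed in when it is done.

Besides the shell and the picture viewer there is one more tool, called by a JSON object that holds its "api" and its "payload", one argument or row to a line. carry_out: Moves the arm, as the interface text tells. Its arguments: {"type":"object","properties":{"deltas":{"type":"array","items":{"type":"number"}},"gripper":{"type":"number"},"newtons":{"type":"number"}},"required":["deltas"]}

```bash
mkdir -p pics; cat > h.py <<'E'
import numpy as np, cv2
from station import manip, snapshot, camera_info, hand_in, spotter
from scipy.spatial.transform import Rotation as R
def ray(cam,px,z):
    c=camera_info(cam); K=np.array(c["mtx"])
    if "T" in c: T=np.array(c["T"])
    else:
        s=manip.get_state(); W=np.eye(4); W[:3,:3]=R.from_quat(s["orientation"]).as_matrix(); W[:3,3]=s["tool_pos"]; T=W@np.array(c["mount"])
    d=T[:3,:3]@np.linalg.inv(K)@np.array([px[0],px[1],1.0]); o=T[:3,3]
    return o+d*(z-o[2])/d[2]
def save(cam,n):
    im=snapshot(cam); cv2.imwrite(f"pics/{n}.png",cv2.cvtColor(np.array(im),cv2.COLOR_RGB2BGR)); return im
E
python3 - <<'E'
from h import *
s=manip.get_state(); print({k:np.round(v,3).tolist() for k,v in s.items()})
for c in ("top","side"):
    a=save(c,c+"1")
    for t,z in (("handle",88),("carriage_mid",28),("buffer_green",35),("buffer_orange",35)):
        for r in spotter.spot_point(c,t)[:2]: print(c,t,round(r["p"],2),np.round(r["at"],1),ray(c,r["at"],z).round(1))
a=cv2.imread("pics/top1.png");b=cv2.imread("pics/side1.png");cv2.imwrite("pics/b1.png",cv2.resize(np.vstack([a,b]),(480,600))) 
E
```

```text
{'time': 0.0, 'joint_pos': [-1.199, 0.494, 1.346, 0.0, 1.303, -0.096], 'dq': [-0.001, -0.002, 0.001, 0.0, 0.001, -0.001], 'joint_torque': [0.004, -87.881, -38.186, 0.071, 0.053, -0.0], 'tool_pos': [281.67, -557.479, 213.33], 'orientation': [0.973, 0.232, -0.0, -0.001], 'ft_force': [-0.608, 0.136, -0.427], 'moment': [-0.044, -0.006, -0.028], 'grip_width': 91.305}
top handle 0.64 [467.1 207.1] [ 588.9 -403.2   88. ]
top handle 0.61 [277.6 231.4] [516.7 103.   88. ]
top carriage_mid 0.66 [326.  211.4] [578.6 -26.6  28. ]
top carriage_mid 0.58 [290.8 200.2] [609.3  74.1  28. ]
top buffer_green 0.48 [379.7 229.6] [ 528.6 -177.5   35. ]
top buffer_green 0.31 [291.7 199.9] [609.2  71.1  35. ]
top buffer_orange 0.59 [265.4 188.7] [640.3 146.6  35. ]
side handle 0.74 [331.  228.9] [508.  107.3  88. ]
side carriage_mid 0.94 [305.7 223.7] [605.9  69.2  28. ]
side buffer_green 0.39 [359.2 180.8] [ 531.9 -186.9   35. ]
```

View pics/top1.png

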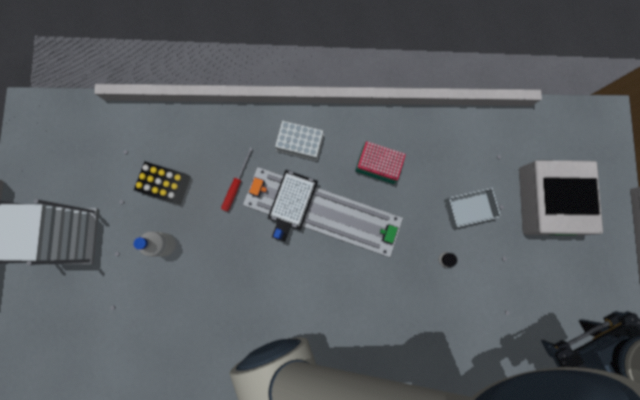

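View pics/side1.png

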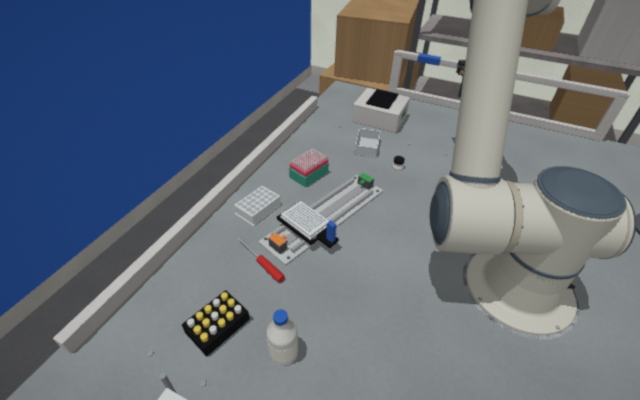

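The top view shows the rail from the orange end at about (258,187) to the green end at (390,233). The handle is at (278,232), near the orange end. The side view agrees: handle (331,229), mid (306,224). The measured distance between the buffer faces is 343 mm against 340 mm given, so the positions are consistent. I'm moving now.

{"api": "carry_out", "payload": {
  "deltas": [34, -32, 0, 0, 67, -65, 0, 0, 101, -98, 0, 0, 134, -130, 0, 0, 168, -163, 0, 0],
  "gripper": 100
}}

```text
time: 1.0
tool_pos: [358.5, -335.0, 214.0]
orientation: [0.973, 0.232, 0.0, 0.0]
ft_force: [1.0, 0.1, 0.9]
grip_width: 91.4
```

{"api": "carry_out", "payload": {
  "deltas": [34, -32, 0, 0, 67, -65, 0, 0, 101, -98, 0, 0, 134, -130, 0, 0, 168, -163, 0, 0]
}}

```text
time: 1.5
tool_pos: [435.5, -112.1, 214.3]
orientation: [0.973, 0.231, 0.0, 0.0]
ft_force: [1.1, -0.2, -0.4]
grip_width: 90.9
```

```bash
cat >> h.py <<'E'
def delta(target,tx):  # world target, wanted tool-x heading (deg)
    s=manip.get_state(); M=R.from_quat(s["orientation"]).as_matrix()
    d=M.T@(np.array(target)-s["tool_pos"]); h=np.degrees(np.arctan2(M[1,0],M[0,0]))
    return d.round(1), round(np.radians(-(tx-h)),3), np.round(s["tool_pos"],1), round(h,2), np.round(s["joint_pos"],2)
E
python3 -c "
from h import *
print(delta([512,105,200],-18.6))"
```

```text
(array([ 166.1, -159.4,   14.2]), np.float64(0.792), array([ 435.5, -112.1,  214.3]), np.float64(26.76), array([-0.38,  0.25,  1.76, -0.  ,  1.14,  0.72]))
```

{"api": "carry_out", "payload": {
  "deltas": [34, -32, 3, 0.14, 67, -65, 6, 0.28, 101, -98, 9, 0.42, 134, -128, 12, 0.56, 166, -159, 14, 0.7]
}}

```text
time: 2.0
tool_pos: [504.9, 83.5, 201.6]
orientation: [0.997, -0.079, 0.001, 0.0]
ft_force: [0.5, -0.8, 0.2]
grip_width: 91.1
```

{"api": "carry_out", "payload": {
  "deltas": [0, 0, 0, 0.09, 0, 0, 0, 0.09]
}}

```text
time: 2.2
tool_pos: [505.0, 84.5, 201.4]
orientation: [0.992, -0.124, 0.001, 0.0]
ft_force: [-0.1, -0.4, 0.0]
grip_width: 91.2
```

```bash
python3 - <<'E'
from h import *
print(delta([512,105,200],-18.6))
a=save("wrist","w1")
for t,z in (("handle",88),("carriage_mid",28),("buffer_green",35),("buffer_orange",35)):
    for r in spotter.spot_point("wrist",t)[:2]: print(t,round(r["p"],2),np.round(r["at"],1),ray("wrist",r["at"],z).round(1))
E
```

```text
(array([  1.8, -21.5,   1.4]), np.float64(0.077), array([505. ,  84.5, 201.4]), np.float64(-14.21), array([ 0.05,  0.35,  1.64, -0.  ,  1.15,  1.87]))
handle 0.62 [298.6 195.7] [511.5 100.4  88. ]
carriage_mid 0.64 [312.   91.7] [607.8  62.9  28. ]
buffer_green 0.57 [546.2 114.8] [ 521.6 -179.    35. ]
buffer_green 0.37 [159.7  75.9] [661.8 215.   35. ]
buffer_orange 0.6 [233.4  85.7] [633.6 142.4  35. ]
buffer_orange 0.29 [159.   76.8] [661.3 216.   35. ]
```

View pics/w1.png

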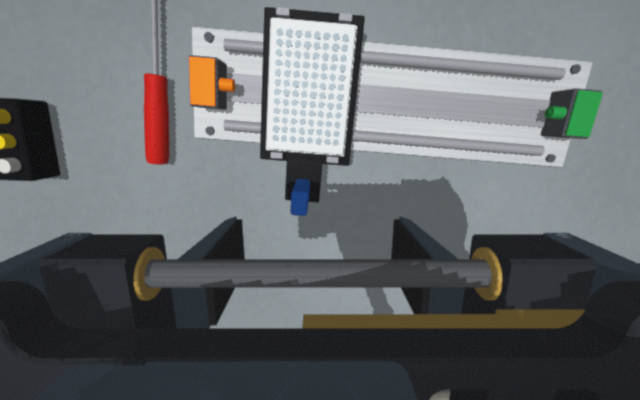

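The wrist view shows the blue post at about (299,196), the orange buffer at (233,86) and the green one at (546,115). The rail's long edges run from (192,27) to (592,62) and from (195,137) to (565,166).

```bash
python3 - <<'E'
from h import *
for a,b,z in (((192,27),(592,62),10),((195,137),(565,166),10),((233,85),(548,114),35)):
    p,q=ray("wrist",a,z),ray("wrist",b,z); d=p-q; print(p.round(),q.round(),np.linalg.norm(d).round(1),"heading tx",np.degrees(np.arctan2(d[1],d[0]))-90)
# top of post face center z=108 and base
for px in ((302,184),(300,210)): print(ray("wrist",px,108).round(1))
print(delta([512,103,150],-18.8)); print(delta([512,103,69],-18.8))
E
```

```text
[706. 173.  10.] [ 563. -250.   10.] 446.9 heading tx -18.734357839445252
[595. 211.  10.] [ 451. -216.   10.] 450.2 heading tx -18.625385570728582
[634. 143.  35.] [ 522. -181.   35.] 342.6 heading tx -19.173794930207478
[525.8  91.7 108. ]
[502.5  99.9 108. ]
(array([  1.9, -21.5,  51.7]), np.float64(0.08), array([504.8,  82.7, 201.7]), np.float64(-14.19), array([ 0.05,  0.35,  1.64, -0.  ,  1.15,  1.86]))
(array([  1.8, -21.5, 132.7]), np.float64(0.08), array([504.8,  82.7, 201.7]), np.float64(-14.19), array([ 0.05,  0.35,  1.64, -0.  ,  1.15,  1.86]))
```

{"api": "carry_out", "payload": {
  "deltas": [1, -11, 10, 0.04, 2, -21.5, 40, 0.08, 2, -21.5, 80, 0.08, 2, -21.5, 115, 0.08, 2, -21.5, 132, 0.08]
}}

```text
time: 2.95
tool_pos: [510.9, 102.1, 67.3]
orientation: [0.987, -0.163, -0.001, 0.001]
ft_force: [0.3, -0.6, 1.0]
grip_width: 91.4
```

{"api": "carry_out", "payload": {
  "deltas": [0, 0, 0, 0, 0, 0, 0, 0]
}}

```text
time: 3.15
tool_pos: [510.8, 101.6, 67.6]
orientation: [0.987, -0.163, -0.001, 0.001]
ft_force: [0.6, 0.4, 0.1]
grip_width: 91.5
```

```bash
python3 - <<'E'
from h import *
print(delta([511.5,102,69],-18.7)); print(manip.get_state()["ft_force"])
save("wrist","w2")
for t,z in (("handle",88),):
    for r in spotter.spot_point("wrist",t)[:2]: print(t,round(r["p"],2),np.round(r["at"],1),ray("wrist",r["at"],z).round(1))
E
```

```text
(array([ 0.5, -0.6, -1.5]), np.float64(-0.001), array([510.8, 101.6,  67.6]), np.float64(-18.76), array([ 0.08,  0.55,  1.76, -0.  ,  0.84,  1.98]))
[0.57317925 0.4015881  0.05147489]
handle 0.9 [318.3 258.1] [510.4 101.6  88. ]
```

View pics/w2.png

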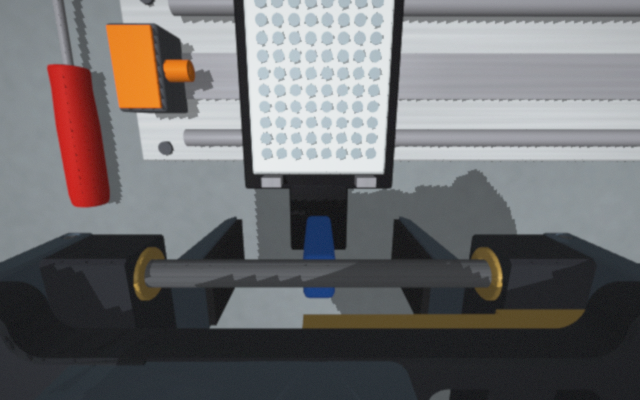

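The post at (318,258) sits centred between the open fingers, and the rail lies parallel to the jaw axis. Closing the gripper now.

{"api": "carry_out", "payload": {
  "deltas": [0, 0, 0, 0, 0, 0, 0, 0, 0, 0, 0, 0, 0, 0, 0, 0, 0, 0, 0, 0],
  "gripper": 0,
  "newtons": 20
}}

```text
time: 3.75
tool_pos: [511.7, 101.9, 68.6]
orientation: [0.987, -0.163, 0.0, 0.0]
ft_force: [0.5, -1.0, 0.1]
grip_width: 54.0
```

{"api": "carry_out", "payload": {
  "deltas": [0, 0, 0, 0, 0, 0, 0, 0, 0, 0, 0, 0]
}}

```text
time: 4.05
tool_pos: [511.6, 101.9, 68.5]
orientation: [0.987, -0.163, 0.0, 0.0]
ft_force: [-0.9, 0.4, -0.4]
grip_width: 30.2
```

{"api": "carry_out", "payload": {
  "deltas": [0, 2, 0, 0, 0, 5, 0, 0, 0, 10, 0, 0, 0, 15, 0, 0, 0, 20, 0, 0]
}}

```text
time: 4.55
tool_pos: [505.1, 82.5, 68.5]
orientation: [0.987, -0.163, 0.0, 0.0]
ft_force: [0.8, 1.3, -1.4]
grip_width: 15.8
```

{"api": "carry_out", "payload": {
  "deltas": [0, 5, 0, 0, 0, 10, 0, 0, 0, 15, 0, 0]
}}

```text
time: 4.85
tool_pos: [500.1, 67.8, 68.5]
orientation: [0.987, -0.163, 0.0, 0.0]
ft_force: [0.5, 1.9, -2.5]
grip_width: 16.1
```

{"api": "carry_out", "payload": {
  "deltas": [0, 6, 0, 0]
}}

```text
time: 4.95
tool_pos: [498.0, 61.8, 68.5]
orientation: [0.987, -0.163, 0.0, 0.0]
ft_force: [1.1, 1.6, -1.7]
grip_width: 16.1
```

{"api": "carry_out", "payload": {
  "deltas": [0, 6, 0, 0]
}}

```text
time: 5.05
tool_pos: [495.9, 55.6, 68.5]
orientation: [0.987, -0.163, 0.0, 0.0]
ft_force: [0.8, 1.4, -2.5]
grip_width: 15.9
```

{"api": "carry_out", "payload": {
  "deltas": [0, 6, 0, 0]
}}

```text
time: 5.15
tool_pos: [493.8, 49.3, 68.5]
orientation: [0.987, -0.163, 0.0, 0.0]
ft_force: [1.2, 1.0, -1.6]
grip_width: 16.0
```

{"api": "carry_out", "payload": {
  "deltas": [0, 6, 0, 0]
}}

```text
time: 5.25
tool_pos: [491.7, 43.1, 68.5]
orientation: [0.987, -0.163, 0.0, 0.0]
ft_force: [1.5, 2.1, -2.3]
grip_width: 15.7
```

{"api": "carry_out", "payload": {
  "deltas": [0, 6, 0, 0]
}}

```text
time: 5.35
tool_pos: [489.8, 37.6, 68.6]
orientation: [0.987, -0.163, 0.0, -0.0]
ft_force: [3.3, 18.5, -5.0]
grip_width: 15.8
```

{"api": "carry_out", "payload": {
  "deltas": [0, 6, 0, 0]
}}

```text
time: 5.45
tool_pos: [487.8, 31.8, 68.5]
orientation: [0.987, -0.163, 0.0, -0.001]
ft_force: [3.8, 9.6, -3.1]
grip_width: 15.8
```

{"api": "carry_out", "payload": {
  "deltas": [0, 6, 0, 0]
}}

```text
time: 5.55
tool_pos: [485.9, 26.2, 68.5]
orientation: [0.987, -0.163, 0.001, -0.001]
ft_force: [1.6, 1.9, -3.8]
grip_width: 15.3
```

{"api": "carry_out", "payload": {
  "deltas": [0, 6, 0, 0]
}}

```text
time: 5.65
tool_pos: [484.0, 20.6, 68.5]
orientation: [0.987, -0.164, 0.001, -0.001]
ft_force: [3.3, 8.8, -2.9]
grip_width: 16.0
```

{"api": "carry_out", "payload": {
  "deltas": [0, 5, 0, 0]
}}

```text
time: 5.75
tool_pos: [482.4, 15.8, 68.6]
orientation: [0.987, -0.164, 0.001, -0.002]
ft_force: [4.3, 16.8, -3.6]
grip_width: 16.1
```

{"api": "carry_out", "payload": {
  "deltas": [0, 5, 0, 0]
}}

```text
time: 5.85
tool_pos: [480.7, 10.9, 68.5]
orientation: [0.987, -0.164, 0.001, -0.002]
ft_force: [1.9, 2.3, -2.9]
grip_width: 16.1
```

{"api": "carry_out", "payload": {
  "deltas": [0, 5, 0, 0]
}}

```text
time: 5.95
tool_pos: [478.9, 5.7, 68.5]
orientation: [0.987, -0.163, 0.001, -0.002]
ft_force: [0.9, -0.4, -1.1]
grip_width: 16.0
```

{"api": "carry_out", "payload": {
  "deltas": [0, 5, 0, 0]
}}

```text
time: 6.05
tool_pos: [477.1, 0.4, 68.5]
orientation: [0.987, -0.163, 0.001, -0.002]
ft_force: [2.2, 1.5, -1.2]
grip_width: 16.0
```

{"api": "carry_out", "payload": {
  "deltas": [0, 5, 0, 0]
}}

```text
time: 6.15
tool_pos: [475.3, -4.9, 68.5]
orientation: [0.987, -0.163, 0.001, -0.002]
ft_force: [1.2, 1.1, -0.6]
grip_width: 16.0
```

{"api": "carry_out", "payload": {
  "deltas": [0, 5, 0, 0]
}}

```text
time: 6.25
tool_pos: [473.5, -10.2, 68.5]
orientation: [0.987, -0.163, 0.001, -0.002]
ft_force: [1.5, 1.0, -0.9]
grip_width: 15.6
```

{"api": "carry_out", "payload": {
  "deltas": [0, 6, 0, 0]
}}

```text
time: 6.35
tool_pos: [471.4, -16.3, 68.5]
orientation: [0.987, -0.163, 0.001, -0.002]
ft_force: [1.3, 0.7, -1.4]
grip_width: 16.1
```

{"api": "carry_out", "payload": {
  "deltas": [0, 6, 0, 0]
}}

```text
time: 6.45
tool_pos: [469.3, -22.5, 68.5]
orientation: [0.987, -0.163, 0.001, -0.002]
ft_force: [0.5, 0.7, -1.0]
grip_width: 15.7
```

{"api": "carry_out", "payload": {
  "deltas": [0, 12, 0, 0, 0, 25, 0, 0, 0, 38, 0, 0, 0, 50, 0, 0, 0, 56, 0, 0]
}}

```text
time: 6.95
tool_pos: [450.8, -76.9, 68.4]
orientation: [0.987, -0.164, 0.001, -0.001]
ft_force: [-0.4, 3.0, 6.3]
grip_width: 15.8
```

{"api": "carry_out", "payload": {
  "deltas": [0, 3, 0, 0, 0, 6, 0, 0, 0, 6, 0, 0]
}}

```text
time: 7.25
tool_pos: [448.7, -83.1, 68.5]
orientation: [0.987, -0.164, 0.001, -0.001]
ft_force: [-1.1, -1.3, 4.0]
grip_width: 16.1
```

{"api": "carry_out", "payload": {
  "deltas": [0, 2.5, 0, 0, 0, 2.5, 0, 0]
}}

```text
time: 7.45
tool_pos: [447.8, -85.6, 68.5]
orientation: [0.987, -0.164, 0.001, -0.001]
ft_force: [-0.3, -1.4, 3.6]
grip_width: 16.2
```

{"api": "carry_out", "payload": {
  "deltas": [0, 3, 0, 0, 0, 3, 0, 0]
}}

```text
time: 7.65
tool_pos: [446.8, -88.7, 68.5]
orientation: [0.987, -0.164, 0.001, -0.001]
ft_force: [-0.3, -1.2, 3.9]
grip_width: 16.0
```

{"api": "carry_out", "payload": {
  "deltas": [0, 3, 0, 0, 0, 3, 0, 0]
}}

```text
time: 7.85
tool_pos: [445.7, -91.8, 68.5]
orientation: [0.987, -0.164, 0.001, -0.001]
ft_force: [-0.2, -1.6, 3.4]
grip_width: 15.9
```

{"api": "carry_out", "payload": {
  "deltas": [0, 2, 0, 0, 0, 2, 0, 0]
}}

```text
time: 8.05
tool_pos: [445.0, -93.9, 68.5]
orientation: [0.987, -0.164, 0.001, -0.001]
ft_force: [-1.4, -1.2, 4.7]
grip_width: 16.0
```

{"api": "carry_out", "payload": {
  "deltas": [0, 2, 0, 0, 0, 2, 0, 0]
}}

```text
time: 8.25
tool_pos: [444.3, -96.0, 68.5]
orientation: [0.987, -0.164, 0.001, -0.001]
ft_force: [-1.4, -1.1, 3.2]
grip_width: 15.7
```

{"api": "carry_out", "payload": {
  "deltas": [0, 1.5, 0, 0, 0, 1.5, 0, 0]
}}

```text
time: 8.45
tool_pos: [443.7, -97.6, 68.5]
orientation: [0.987, -0.164, 0.001, -0.001]
ft_force: [-1.2, -1.7, 3.6]
grip_width: 15.9
```

{"api": "carry_out", "payload": {
  "deltas": [0, 1.5, 0, 0, 0, 1.5, 0, 0]
}}

```text
time: 8.65
tool_pos: [443.2, -99.0, 68.4]
orientation: [0.987, -0.164, 0.001, -0.001]
ft_force: [-0.1, 0.6, 4.2]
grip_width: 15.8
```

{"api": "carry_out", "payload": {
  "deltas": [0, 1.5, 0, 0, 0, 1.5, 0, 0]
}}

```text
time: 8.85
tool_pos: [442.8, -100.5, 68.4]
orientation: [0.987, -0.164, 0.001, -0.001]
ft_force: [0.4, 3.1, 4.8]
grip_width: 15.7
```

{"api": "carry_out", "payload": {
  "deltas": [0, 1.2, 0, 0, 0, 1.2, 0, 0]
}}

```text
time: 9.05
tool_pos: [442.4, -101.5, 68.4]
orientation: [0.986, -0.164, 0.001, -0.001]
ft_force: [1.1, 4.2, 3.9]
grip_width: 15.3
```

{"api": "carry_out", "payload": {
  "deltas": [0, 0, 0, 0, 0, 0, 0, 0]
}}

```text
time: 9.25
tool_pos: [442.4, -101.5, 68.4]
orientation: [0.986, -0.164, 0.001, -0.001]
ft_force: [0.8, 4.3, 3.7]
grip_width: 16.1
```

{"api": "carry_out", "payload": {
  "deltas": [0, -18, 0, 0, 0, -36, 0, 0, 0, -54, 0, 0, 0, -72, 0, 0, 0, -90, 0, 0]
}}

```text
time: 9.75
tool_pos: [471.5, -16.0, 68.5]
orientation: [0.987, -0.164, 0.001, -0.001]
ft_force: [1.4, -2.2, -2.6]
grip_width: 16.0
```

{"api": "carry_out", "payload": {
  "deltas": [0, -5, 0, 0]
}}

```text
time: 9.85
tool_pos: [473.4, -10.4, 68.4]
orientation: [0.987, -0.163, 0.001, -0.001]
ft_force: [-0.9, -1.5, 6.6]
grip_width: 16.1
```

{"api": "carry_out", "payload": {
  "deltas": [0, -5, 0, 0]
}}

```text
time: 9.95
tool_pos: [475.1, -5.7, 68.5]
orientation: [0.987, -0.163, 0.001, -0.001]
ft_force: [-0.6, -2.0, 5.4]
grip_width: 15.6
```

{"api": "carry_out", "payload": {
  "deltas": [0, -4, 0, 0]
}}

```text
time: 10.05
tool_pos: [476.2, -2.1, 68.4]
orientation: [0.987, -0.163, 0.001, -0.0]
ft_force: [-0.7, -1.3, 3.3]
grip_width: 16.2
```

{"api": "carry_out", "payload": {
  "deltas": [0, -4, 0, 0]
}}

```text
time: 10.15
tool_pos: [477.4, 1.4, 68.5]
orientation: [0.987, -0.163, 0.001, -0.0]
ft_force: [-0.2, -1.3, 3.1]
grip_width: 16.3
```

{"api": "carry_out", "payload": {
  "deltas": [0, -4, 0, 0]
}}

```text
time: 10.25
tool_pos: [478.7, 5.1, 68.5]
orientation: [0.987, -0.163, 0.001, -0.0]
ft_force: [-0.8, -1.4, 3.2]
grip_width: 16.2
```

{"api": "carry_out", "payload": {
  "deltas": [0, -4, 0, 0]
}}

```text
time: 10.35
tool_pos: [480.0, 8.8, 68.5]
orientation: [0.987, -0.163, 0.0, -0.0]
ft_force: [-1.7, -6.8, 4.4]
grip_width: 15.9
```

{"api": "carry_out", "payload": {
  "deltas": [0, -4, 0, 0]
}}

```text
time: 10.45
tool_pos: [480.9, 11.8, 68.5]
orientation: [0.987, -0.163, 0.0, 0.001]
ft_force: [-4.2, -16.7, 6.3]
grip_width: 16.2
```

{"api": "carry_out", "payload": {
  "deltas": [0, -4, 0, 0]
}}

```text
time: 10.55
tool_pos: [482.1, 15.1, 68.5]
orientation: [0.987, -0.163, 0.0, 0.001]
ft_force: [-2.1, -6.2, 3.9]
grip_width: 16.2
```

{"api": "carry_out", "payload": {
  "deltas": [0, -4, 0, 0]
}}

```text
time: 10.65
tool_pos: [483.2, 18.6, 68.5]
orientation: [0.987, -0.163, -0.0, 0.001]
ft_force: [-4.4, -16.2, 5.5]
grip_width: 16.2
```

{"api": "carry_out", "payload": {
  "deltas": [0, -4, 0, 0]
}}

```text
time: 10.75
tool_pos: [484.4, 21.9, 68.4]
orientation: [0.987, -0.163, -0.0, 0.002]
ft_force: [-1.5, -5.8, 4.8]
grip_width: 16.2
```

{"api": "carry_out", "payload": {
  "deltas": [0, -4, 0, 0]
}}

```text
time: 10.85
tool_pos: [485.6, 25.5, 68.5]
orientation: [0.987, -0.163, -0.0, 0.002]
ft_force: [-3.9, -14.4, 6.0]
grip_width: 15.9
```

{"api": "carry_out", "payload": {
  "deltas": [0, -4, 0, 0]
}}

```text
time: 10.95
tool_pos: [486.8, 28.9, 68.5]
orientation: [0.987, -0.163, -0.0, 0.003]
ft_force: [-3.1, -6.6, 6.2]
grip_width: 15.6
```

{"api": "carry_out", "payload": {
  "deltas": [0, -4, 0, 0]
}}

```text
time: 11.05
tool_pos: [488.0, 32.6, 68.4]
orientation: [0.987, -0.163, -0.001, 0.003]
ft_force: [-4.2, -14.5, 4.8]
grip_width: 15.9
```

{"api": "carry_out", "payload": {
  "deltas": [0, -4, 0, 0]
}}

```text
time: 11.15
tool_pos: [489.1, 36.0, 68.4]
orientation: [0.987, -0.163, -0.001, 0.003]
ft_force: [-2.9, -8.5, 5.5]
grip_width: 16.1
```

{"api": "carry_out", "payload": {
  "deltas": [0, -4, 0, 0]
}}

```text
time: 11.25
tool_pos: [490.5, 39.9, 68.5]
orientation: [0.987, -0.163, -0.001, 0.003]
ft_force: [-1.1, -0.5, 4.0]
grip_width: 15.9
```

{"api": "carry_out", "payload": {
  "deltas": [0, -4, 0, 0]
}}

```text
time: 11.35
tool_pos: [491.9, 44.1, 68.5]
orientation: [0.987, -0.163, -0.001, 0.003]
ft_force: [-2.1, -2.9, 4.0]
grip_width: 15.9
```

{"api": "carry_out", "payload": {
  "deltas": [0, -4, 0, 0]
}}

```text
time: 11.45
tool_pos: [493.4, 48.3, 68.4]
orientation: [0.987, -0.164, -0.001, 0.003]
ft_force: [-0.8, -1.9, 4.3]
grip_width: 16.0
```

{"api": "carry_out", "payload": {
  "deltas": [0, -14, 0, 0, 0, -28, 0, 0, 0, -42, 0, 0, 0, -56, 0, 0, 0, -63, 0, 0]
}}

```text
time: 11.95
tool_pos: [514.1, 109.3, 68.4]
orientation: [0.987, -0.163, -0.0, 0.003]
ft_force: [-2.8, -0.5, 11.8]
grip_width: 16.1
```

{"api": "carry_out", "payload": {
  "deltas": [0, 0, 0, 0, 0, 0, 0, 0]
}}

```text
time: 12.15
tool_pos: [514.4, 110.1, 68.4]
orientation: [0.987, -0.163, -0.0, 0.002]
ft_force: [-1.1, 1.2, 5.3]
grip_width: 15.8
```

{"api": "carry_out", "payload": {
  "deltas": [0, -3, 0, 0, 0, -3, 0, 0]
}}

```text
time: 12.35
tool_pos: [515.5, 113.2, 68.4]
orientation: [0.987, -0.163, 0.0, 0.002]
ft_force: [-1.3, 0.6, 4.7]
grip_width: 16.1
```

{"api": "carry_out", "payload": {
  "deltas": [0, -4, 0, 0, 0, -4, 0, 0]
}}

```text
time: 12.55
tool_pos: [516.9, 117.3, 68.4]
orientation: [0.987, -0.163, 0.0, 0.002]
ft_force: [0.4, 2.2, 5.5]
grip_width: 15.7
```

{"api": "carry_out", "payload": {
  "deltas": [0, -4, 0, 0, 0, -4, 0, 0]
}}

```text
time: 12.75
tool_pos: [518.2, 121.2, 68.4]
orientation: [0.987, -0.163, 0.0, 0.002]
ft_force: [-1.4, 1.9, 4.7]
grip_width: 15.9
```

{"api": "carry_out", "payload": {
  "deltas": [0, -3, 0, 0, 0, -3, 0, 0]
}}

```text
time: 12.95
tool_pos: [519.2, 124.0, 68.5]
orientation: [0.987, -0.163, 0.0, 0.002]
ft_force: [-0.8, 2.7, 5.6]
grip_width: 15.9
```

{"api": "carry_out", "payload": {
  "deltas": [0, -2, 0, 0, 0, -2, 0, 0]
}}

```text
time: 13.15
tool_pos: [519.8, 125.9, 68.4]
orientation: [0.987, -0.163, 0.0, 0.002]
ft_force: [-2.1, 2.2, 5.8]
grip_width: 15.7
```

{"api": "carry_out", "payload": {
  "deltas": [0, -1.5, 0, 0, 0, -1.5, 0, 0]
}}

```text
time: 13.35
tool_pos: [520.2, 127.1, 68.4]
orientation: [0.987, -0.163, 0.0, 0.002]
ft_force: [-1.5, 0.3, 5.5]
grip_width: 16.2
```

{"api": "carry_out", "payload": {
  "deltas": [0, -1.5, 0, 0, 0, -1.5, 0, 0]
}}

```text
time: 13.55
tool_pos: [520.7, 128.4, 68.4]
orientation: [0.987, -0.163, 0.0, 0.002]
ft_force: [0.4, 0.1, 5.6]
grip_width: 15.8
```

{"api": "carry_out", "payload": {
  "deltas": [0, -1.5, 0, 0, 0, -1.5, 0, 0]
}}

```text
time: 13.75
tool_pos: [521.0, 129.5, 68.4]
orientation: [0.987, -0.163, -0.0, 0.002]
ft_force: [-1.7, -0.7, 5.7]
grip_width: 16.2
```

{"api": "carry_out", "payload": {
  "deltas": [0, -1.8, 0, 0, 0, -1.8, 0, 0]
}}

```text
time: 13.95
tool_pos: [521.4, 130.8, 68.4]
orientation: [0.987, -0.163, -0.0, 0.002]
ft_force: [-1.2, -2.6, 6.4]
grip_width: 15.7
```

{"api": "carry_out", "payload": {
  "deltas": [0, -1, 0, 0, 0, -1, 0, 0]
}}

```text
time: 14.15
tool_pos: [521.6, 131.2, 68.4]
orientation: [0.987, -0.163, -0.0, 0.003]
ft_force: [-2.0, -3.4, 6.4]
grip_width: 16.0
```

{"api": "carry_out", "payload": {
  "deltas": [0, 15, 0, 0, 0, 32, 0, 0, 0, 49, 0, 0, 0, 66, 0, 0, 0, 80, 0, 0]
}}

```text
time: 14.65
tool_pos: [495.3, 53.8, 68.6]
orientation: [0.987, -0.164, -0.0, 0.003]
ft_force: [4.6, 0.3, -9.8]
grip_width: 15.9
```

{"api": "carry_out", "payload": {
  "deltas": [0, 0, 0, 0, 0, 0, 0, 0]
}}

```text
time: 14.85
tool_pos: [495.0, 53.0, 68.5]
orientation: [0.986, -0.164, -0.0, 0.003]
ft_force: [1.6, -2.2, -4.1]
grip_width: 16.0
```

```bash
python3 -c "
from h import *
print(delta([485.4,24.3,68.5],-18.7))"
```

```text
(array([ 0.2, 30.2,  0.2]), np.float64(-0.003), array([495. ,  53. ,  68.5]), np.float64(-18.9), array([-0.01,  0.53,  1.81, -0.01,  0.81,  1.9 ]))
```

Re-entering the crust in 3 mm steps, which also locates the orange-side entry better.

{"api": "carry_out", "payload": {
  "deltas": [0, 4, 0, 0, 0, 8, 0, 0]
}}

```text
time: 15.05
tool_pos: [492.4, 45.5, 68.5]
orientation: [0.986, -0.164, -0.0, 0.003]
ft_force: [2.4, 1.2, -4.7]
grip_width: 15.9
```

{"api": "carry_out", "payload": {
  "deltas": [0, 3, 0, 0]
}}

```text
time: 15.15
tool_pos: [491.4, 42.6, 68.5]
orientation: [0.987, -0.164, -0.0, 0.003]
ft_force: [1.8, 0.9, -3.2]
grip_width: 16.0
```

{"api": "carry_out", "payload": {
  "deltas": [0, 3, 0, 0]
}}

```text
time: 15.25
tool_pos: [490.5, 39.8, 68.5]
orientation: [0.987, -0.164, -0.0, 0.003]
ft_force: [4.0, 11.4, -3.2]
grip_width: 16.1
```

{"api": "carry_out", "payload": {
  "deltas": [0, 3, 0, 0]
}}

```text
time: 15.35
tool_pos: [489.9, 38.0, 68.6]
orientation: [0.986, -0.164, 0.0, 0.002]
ft_force: [5.2, 19.1, -6.2]
grip_width: 15.6
```

{"api": "carry_out", "payload": {
  "deltas": [0, 3, 0, 0]
}}

```text
time: 15.45
tool_pos: [489.2, 35.9, 68.6]
orientation: [0.986, -0.164, 0.0, 0.001]
ft_force: [4.0, 9.3, -7.1]
grip_width: 15.9
```

{"api": "carry_out", "payload": {
  "deltas": [0, 3, 0, 0]
}}

```text
time: 15.55
tool_pos: [488.3, 33.4, 68.5]
orientation: [0.986, -0.164, 0.0, 0.001]
ft_force: [3.3, 1.9, -5.0]
grip_width: 16.3
```

{"api": "carry_out", "payload": {
  "deltas": [0, 3, 0, 0]
}}

```text
time: 15.65
tool_pos: [487.5, 30.8, 68.5]
orientation: [0.987, -0.164, 0.0, 0.0]
ft_force: [4.2, 12.4, -3.6]
grip_width: 15.9
```

{"api": "carry_out", "payload": {
  "deltas": [0, 3, 0, 0, 0, 5, 0, 0, 0, 7, 0, 0]
}}

```text
time: 15.95
tool_pos: [485.2, 24.2, 68.5]
orientation: [0.987, -0.164, 0.001, 0.0]
ft_force: [4.0, 7.8, -4.6]
grip_width: 15.7
```

{"api": "carry_out", "payload": {
  "deltas": [0, 0, 0, 0, 0, 0, 0, 0]
}}

```text
time: 16.15
tool_pos: [485.1, 24.0, 68.5]
orientation: [0.987, -0.163, 0.0, 0.0]
ft_force: [1.8, -0.9, -2.9]
grip_width: 16.0
```

{"api": "carry_out", "payload": {
  "deltas": [0, 0, 0, 0, 0, 0, 0, 0, 0, 0, 0, 0, 0, 0, 0, 0, 0, 0, 0, 0],
  "gripper": 100
}}

```text
time: 16.65
tool_pos: [485.0, 24.0, 68.5]
orientation: [0.987, -0.164, 0.0, 0.0]
ft_force: [1.0, -0.4, -0.7]
grip_width: 53.0
```

{"api": "carry_out", "payload": {
  "deltas": [0, 0, 0, 0, 0, 0, 0, 0, 0, 0, 0, 0, 0, 0, 0, 0, 0, 0, 0, 0]
}}

```text
time: 17.15
tool_pos: [485.1, 23.9, 68.5]
orientation: [0.987, -0.163, 0.0, 0.0]
ft_force: [-0.1, 1.1, 0.6]
grip_width: 90.4
```

```bash
python3 - <<'E'
from h import *
print(delta([485.4,24.3,68.5],-18.7)); s=manip.get_state();print(s["grip_width"],s["ft_force"])
save("wrist","w3")
for r in spotter.spot_point("wrist","handle")[:2]: print(round(r["p"],2),np.round(r["at"],1),ray("wrist",r["at"],88).round(1))
E
```

```text
(array([ 0.2, -0.4,  0. ]), np.float64(-0.002), array([485.1,  23.9,  68.5]), np.float64(-18.82), array([-0.07,  0.51,  1.84, -0.  ,  0.78,  1.83]))
90.3801946675774 [-0.12461072  1.07829643  0.57968311]
0.85 [318.6 262.5] [481.2  24.4  88. ]
```

View pics/w3.png

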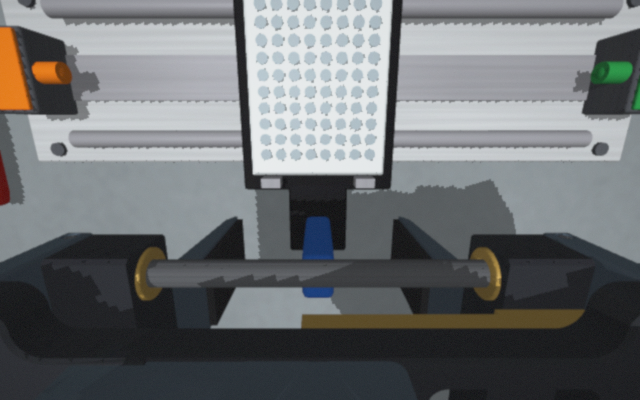

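The post is still centred at about (318,262) with the fingers fully open and clear of it. The carriage stands about mid-rail and did not move noticeably. Next I lift straight up and check.

{"api": "carry_out", "payload": {
  "deltas": [0, 0, -20, 0, 0, 0, -50, 0, 0, 0, -85, 0, 0, 0, -120, 0, 0, 0, -140, 0]
}}

```text
time: 17.75
tool_pos: [485.6, 24.1, 211.1]
orientation: [0.987, -0.163, 0.002, 0.0]
ft_force: [0.8, 0.2, -0.8]
grip_width: 91.0
```

{"api": "carry_out", "payload": {
  "deltas": [0, 0, 0, 0, 0, 0, 0, 0, 0, 0, 0, 0]
}}

```text
time: 18.05
tool_pos: [485.0, 24.1, 210.1]
orientation: [0.987, -0.163, 0.001, 0.0]
ft_force: [-0.3, 0.4, 0.4]
grip_width: 91.3
```

```bash
python3 - <<'E'
from h import *
s=manip.get_state(); print(np.round(s["tool_pos"],1), np.round(s["ft_force"],1)); save("wrist","w4")
for t,z in (("handle",88),("buffer_green",35),("buffer_orange",35),("carriage_mid",28)):
    for r in spotter.spot_point("wrist",t)[:1]: print(t,round(r["p"],2),np.round(r["at"],1),ray("wrist",r["at"],z).round(1))
E
```

```text
[485.   24.1 210.1] [-0.3  0.4  0.4]
handle 0.65 [318.1 197.5] [483.3  23.8  88. ]
buffer_green 0.73 [478.3  96.6] [ 522.4 -176.    35. ]
buffer_orange 0.64 [171.6  95. ] [633.3 143.2  35. ]
carriage_mid 0.65 [319.5  98.2] [578.2 -10.1  28. ]
```

View pics/w4.png

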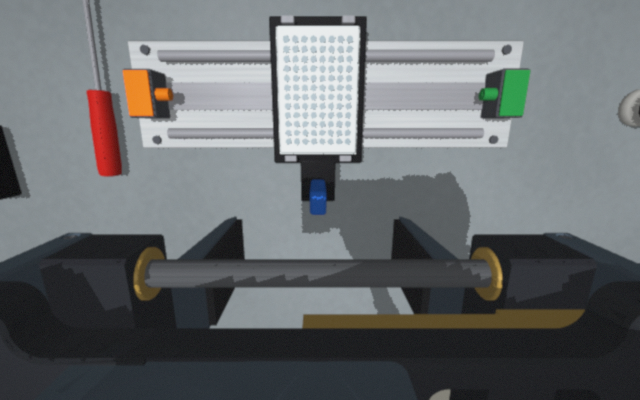

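The carriage stands free with its handle at (318,197), y ≈ 24 mm. The rail and screwdriver are undisturbed and the gripper is well above everything, so I'm handing in.

```bash
python3 -c "
from h import *
print(hand_in())"
```

```text
the job is handed in; nothing more can be done
None
```

I stroked the carriage both ways and left it standing on the sticky spot with the gripper clear, then handed the job in at about 18 s of the 59 s allowed.

- **Buffers:** I pressed the green buffer first, about 2–3 mm in, at roughly 4–5 N. I then pressed the orange one about 3–4 mm in, at roughly 4–6 N. The force readings drifted by 1–2 N while holding still, so these figures are approximate. The distance between the two stopping points came to about 246 mm. That is the 240 mm travel plus about 6 mm of pressing in total, so neither buffer reached its 8 mm limit.
- **Sticky spot:** The drag jumped at a gripper y of about 41 mm coming from the orange side and about 7.5 mm coming from the green side. That puts the middle at about 24.2 mm, or roughly 0.130 m of travel. Measured separately, the two directions gave 24.2–29.5 mm and 20.5–24.4 mm, which only just overlap at that value. The peak force, about 19 N, was above the stated 12 N, probably because each move step adds a short jolt.
- **Final position:** I let go at y ≈ 24.0 mm and lifted straight up. The last picture puts the handle at y = 23.8 mm, so the carriage did not noticeably shift.
- **Last checks:** The force on the gripper was back to about zero. The rail and screwdriver looked undisturbed; I did not take a last overview picture of the other items.

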